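# Load a copper absorber plate into the measuring slot

### The arm

A 6-joint arm with a two-finger parallel gripper is mounted at the origin on the work surface. World frame = base frame: x ahead of the robot, y to its left, z up, the work surface at z = 0. Lengths are in m, angles in degrees, forces in N, time in s.
With the tool pointing down it reaches from about 0.375 to 0.9 m from the base axis. Payload 3.1 kg.
Tool frame: the origin (TCP) lies at the very end of the fingers, on their centre line; the grasp point (between the pads) lies 19 mm behind it (grasp_offset is the distance from the TCP to the grasp point, in m); z points along the fingers, y is the direction in which the jaws open and shut (so a half turn about z gives the same grasp; the last joint's range is limited). The gripper opens to 87 mm and grips with 3 to 60 N. Pads are 19 mm wide; open, the fingers measure 117 mm over their backs; the gripper's body (75 mm by 190 mm) begins 51 mm behind the grasp point.
Start: joints at [-87.233, 30.224, 82.088, -0, 67.689, -10.227], TCP at [0.141, -0.609, 0.223] pointing down, gripper open.
Joint ranges: [-176.69, 176.69], [-43.24, 126.21], [12.49, 139.97], [-82, 262], [0, 151.66], [-163.58, 163.58]. Speed limits (degrees/s): [159.86, 159.86, 180, 180, 180, 180].

### API

Orientations are given as a 3x3 rotation matrix whose columns are the frame's x, y, z axes.
In Python, from rig import * gives the robot as it stands. The module is installed in compiled form; this text tells all that it offers.
- The arm moves only by the tool play_rows, never from a script. Its argument "plan" is a list that holds one entry, the list of rows, each a list of 7 numbers: the shift along the world's x, y, z each as a share of 5 cm, from -1 to 1, then the turn, a rotation vector about the world's x, y, z each as a share of pi rad, from -1 to 1, then the gripper's target within -1 to 1 (fully open at 1, half-way at 0, shut at -1). A call has 1 to 12 rows; each row shifts and turns the commanded pose from where the row before left it; what a row does not reach is not made up. A row lasts 1/10 s, in which the tool goes at most 50 mm and 8.59 degrees, less where a joint would pass 70% of its speed; a pose out of reach is approached as far as the arm can. A call with a number of a shift or a turn outside -1 to 1 is refused whole. A call with a gripper value outside its range is refused whole. The fingers move at their own pace and stop on an object; the grip force is fixed at half the most. Time passes only in rows, so rows that do not move let the fingers close. It gives the time, the measured TCP pose, the force and the opening at its end, in the units of the state.
- read_state(): the state, without advancing time (a new reading comes with each control period).
- capture(name): name is "scene" or "top" or "wrist"; returns the picture (420x560x3 uint8, red, green, blue); there is no depth.
- camera_params(name): a dict with "intrinsics" (3x3 intrinsics, pixels), "R" (3x3) and "t" (3): a world point X has camera coordinates R X + t; the wrist camera has in their place "mount" (4x4, takes a point from camera to tool coordinates, whose origin is the TCP and whose axes are the flange's). Camera axes: x right, y down, z forward; pixel columns grow to the right and rows downward; lengths in m; the calibration is good to about 2 mm. The wrist camera is an equidistant fisheye: a pixel r from the principal point sees the ray r / f radians off the axis. A picture is of the moment at which its call begins: read the wrist's pose just before it. camera_params takes no time and is no camera call.
- hand_in(): hands the job in, once; it reports no verdict.
The state is a dict: "time_s": time; "joint_positions": joint angles; "qvel": joint speeds; "tau": joint torques, N m; "position": TCP position; "tcp_rot": TCP orientation; "force": force on the tool from outside, world axes, zero at the start; "moment": the same for the moment, N m; "opening": opening from 0.0 (shut) to 1.0 (fully open).
Only numpy, scipy, OpenCV 4.12 (cv2) and the standard library are available. Lean on these libraries where they do the work, as an engineer would, in place of code of your own. Each camera call takes 0.05 s, during which the arm holds its last target. There are 200 camera calls.

### The job

The thin copper absorber plate lies sunk in its storage bed, where its edges cannot be gripped. Press on it lightly from above and slide it out over the bed's open front edge, without letting it fall, until about a third of it overhangs; then grip the overhanging end by its two sides, lift it off and slide it level into the measuring slot under the detector until it rests flat against the stop inside. Press and push gently throughout, let go of the plate, and leave the jar, the cup and the yellow disc where they are.

Things in the scene. Friction and masses are not known exactly. Their poses are not given: they have to be found in the camera images.
- plate: Copper plate, 110 long (x) by 50 wide (y) by 3 mm thick, about 0.1 to 0.2 kg, polished. Origin: centre of its underside, z up. It starts flat in the bed, x along the bed's x, its -x end 3 to 7 mm inside the bed's front edge. Soft: more than 20 N between it and the bed or the slot spoils it. Finger pads grip it far better than the bed does: 3 to 8 N of pressure drags it along.
- bed: Storage bed: fixed pale green block, 130 long (x) by 70 wide (y). Origin: centre of its underside. Open front: -x end, roughly facing the robot. White floor 70 mm above the table, sprung: past 5 N it gives 1 mm per 15 N, at most 3. Channel 54 mm wide between aluminium rails (8 mm wide) and a wall at the +x end (face at x = +53 mm), 6 mm high. The plate leaves only over the front edge, x = -65 mm.
- bed_front (a point): Middle of the bed floor's front edge, 70 mm above the table, at x = -65 mm in the bed's frame; axes as the bed's.
- slot: Measuring slot: fixed pale green block, 100 long (x) by 80 wide (y). Origin: centre of its underside. Open front at x = -50 mm (-x end, roughly facing the robot). Floor 70 mm above the table; channel 56 mm wide, 80 mm deep to the stop. Rails 6 mm high, flared at the front; inner 30 mm roofed, 10 mm high inside. Roof top 90, steel detector (38 mm across) on it to 118 mm above the table.
- slot_stop (a point): Foot of the stop (an upright face), middle of the slot's floor, at x = +30 mm, z = 70 mm in the slot's frame; axes as the slot's. A plate fully home touches the stop: its origin is then at x = -25 mm, z = 70 mm in the slot's frame, and its outer 30 mm stands out of the slot's front.
- jar: Bystander: a closed sample jar with a white cap, 48 mm across, 60 mm high; origin at the centre of its underside.
- cup: Bystander: an open pink cup, 68 mm across the rim, 95 mm high; origin at the centre of its underside.
- disc: Bystander: a yellow check disc, 50 mm across, 8 mm thick, lying flat; origin at the centre of its underside.
Mind the look-alikes: they are no part of the job. What is shaped like the slot but brown is not meant.

How it is judged:
By the outcome, as a careful person would: the job done as asked, in the order asked, and still so for the second after the job is handed in, with the robot touching nothing.
It also fails if it takes over 61 s, if anything falls off the work surface, if the arm or the gripper's body presses on something with over 40 N, if the wrist force passes 120 N, or if a joint passes its speed limit or range.

## Working session

There is one attempt and no reset: what is moved stays moved. The work goes in short steps, Python scripts to look and compute and a tool call to move; the robot and the scene stay as the last step left them, time stands still between calls to the robot, and variables do not carry over. Pictures are saved under pics/ and viewed, about 8 in all and at most 12, crops included, and the job is handed in when it is done.

Besides the shell and the picture viewer there is one more tool, called after "Call:" as name(argument=value, ...) on one line, values as JSON. play_rows: Moves the arm, as the interface text tells. Its arguments: {"type":"object","properties":{"plan":{"type":"array"}},"required":["plan"]}

```bash
mkdir -p pics; python3 - <<'E'
from rig import *
import cv2,numpy as np
np.set_printoptions(precision=4,suppress=True)
for n in ["scene","top"]:
    im=capture(n); cv2.imwrite(f"pics/{n}0.png",im[:,:,::-1]); print(n,camera_params(n))
print(camera_params("wrist")); s=read_state(); print(s)
E
```

```text
scene {'intrinsics': array([[514.3996,   0.    , 282.0324],
       [  0.    , 514.3996, 205.3819],
       [  0.    ,   0.    ,   1.    ]]), 'R': array([[ 0.8786,  0.4774, -0.0111],
       [ 0.3688, -0.6932, -0.6193],
       [-0.3033,  0.54  , -0.7851]]), 't': array([-0.5631, -0.1255,  1.3682])}
top {'intrinsics': array([[455.6666,   0.    , 282.6124],
       [  0.    , 455.6666, 210.3272],
       [  0.    ,   0.    ,   1.    ]]), 'R': array([[ 0.0053, -1.    , -0.0049],
       [-0.9893, -0.0045, -0.1458],
       [ 0.1458,  0.0056, -0.9893]]), 't': array([0.0742, 0.5987, 1.2313])}
{'intrinsics': array([[325.1923,   0.    , 277.8321],
       [  0.    , 325.1923, 205.962 ],
       [  0.    ,   0.    ,   1.    ]]), 'mount': array([[ 0.0001, -0.964 , -0.2659,  0.0721],
       [ 1.    ,  0.0003, -0.0007, -0.0005],
       [ 0.0007, -0.2659,  0.964 , -0.1626],
       [ 0.    ,  0.    ,  0.    ,  1.    ]])}
{'time_s': 0.1, 'joint_positions': array([-87.2325,  30.2718,  82.1497,  -0.0011,  67.691 , -10.2268]), 'qvel': array([ 0.0345, -0.1557, -0.1548,  0.0282, -0.1081, -0.0421]), 'tau': array([ -0.0003, -44.0986, -17.715 ,   0.0635,   0.0534,  -0.    ]), 'position': array([ 0.1405, -0.6083,  0.2217]), 'tcp_rot': array([[ 0.9744,  0.2249, -0.0001],
       [ 0.2249, -0.9744,  0.002 ],
       [ 0.0003, -0.0019, -1.    ]]), 'force': array([-0.3235,  0.0606, -0.1885]), 'moment': array([0.026 , 0.0232, 0.0279]), 'opening': 0.9994944828661163}
```

View pics/top0.png

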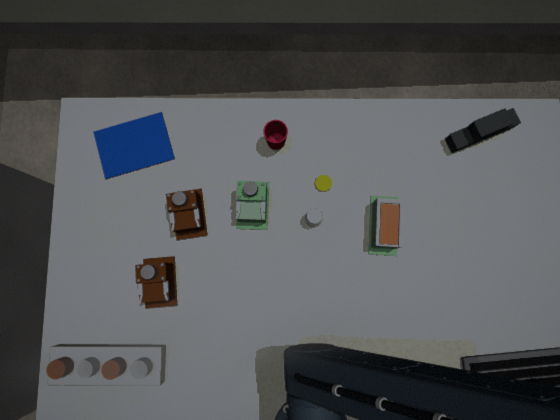

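View pics/scene0.png

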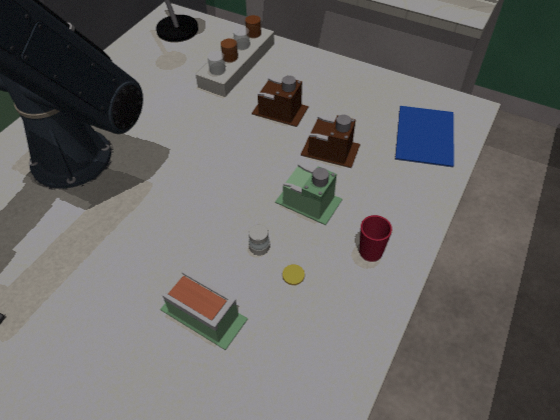

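The top view shows three slot-shaped blocks. Those at about (187,213) and (156,282) are brown look-alikes. The one at (252,203) is pale green with a steel detector, so it is the one meant. The bed with the copper plate is at (386,225), the jar at (315,217), the disc at (323,183) and the cup at (276,134). I'll enlarge the bed and slot to confirm.

```bash
cat > h.py <<'E'
from rig import *
import cv2,numpy as np
np.set_printoptions(precision=4,suppress=True)
def pix2w(cam,u,v,z):
    c=camera_params(cam);K,R,t=c["intrinsics"],c["R"],c["t"]
    d=R.T@np.linalg.inv(K)@[u,v,1]; o=-R.T@t
    return o+d*(z-o[2])/d[2]
def wpix2w(s,u,v,z):
    c=camera_params("wrist");K,M=c["intrinsics"],c["mount"]
    p=np.array([u-K[0,2],v-K[1,2]])/K[0,0]; r=np.linalg.norm(p)
    d=np.r_[p/r*np.sin(r),np.cos(r)] if r>0 else np.array([0,0,1.])
    R=np.array(s["tcp_rot"]); d=R@M[:3,:3]@d; o=R@M[:3,3]+s["position"]
    return o+d*(z-o[2])/d[2]
def crop(im,u0,v0,w,h,k): return cv2.resize(im[v0:v0+h,u0:u0+w],None,fx=k,fy=k,interpolation=cv2.INTER_CUBIC)
E
python3 - <<'E'
from h import *
im=cv2.imread("pics/top0.png")
a=crop(im,355,185,55,80,7); b=crop(im,225,165,55,80,7)
cv2.imwrite("pics/c1.png",cv2.convertScaleAbs(np.hstack([a,b]),alpha=1.5))
E
```

```text
(no output)
```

View pics/c1.png

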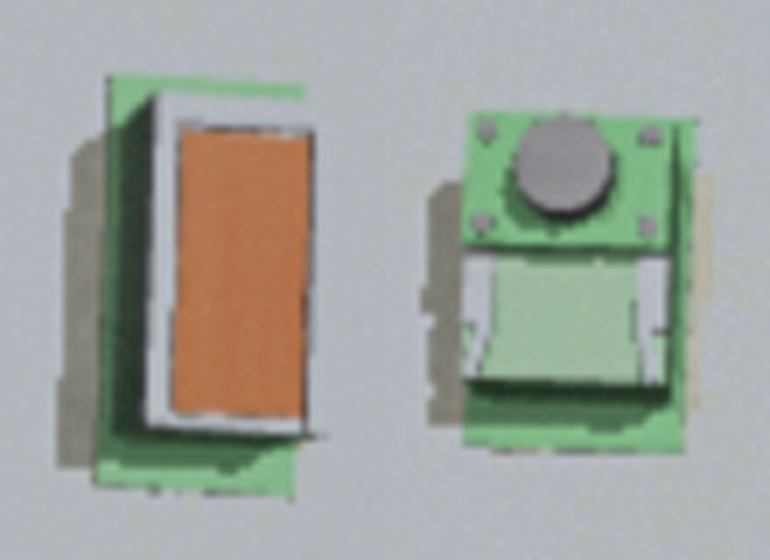

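The crop shows, on the left, the copper plate in the bed with corners at (180,129), (309,133), (303,417) and (172,412). On the right is the green slot with its front edge at row 380–385, channel x 490–637 at row 258, and roof front edge at row 247.

```bash
python3 - <<'E'
from h import *
A=lambda x,y,z:pix2w("top",355+(x-3)/7,185+(y-3)/7,z)
B=lambda x,y,z:pix2w("top",225+(x-385-3)/7,165+(y-3)/7,z)
P=np.array([A(180,129,.073),A(309,133,.073),A(303,417,.073),A(172,412,.073)])
print(P,P.mean(0)); 
f=P[:2].mean(0)-P[2:].mean(0); print("len",np.linalg.norm(f),"wid",np.linalg.norm(P[0]-P[1]),"yaw",np.degrees(np.arctan2(f[1],f[0])))
Fr=[A(148,427,.07),A(305,437,.07)];print("bedfront",Fr)
print("slot front",B(466,381,.07),B(666,386,.07))
print("roof front",B(463,246,.09),B(672,250,.09),"roof back",B(470,112,.09),B(676,120,.09))
print("detector top",B(561,162,.118)); print("base front",B(464,446,0),B(684,452,0),"back r",B(692,120,0))
s=lambda u,v,z:print("scene",pix2w("scene",u,v,z))
print("jar",pix2w("top",315,216,.06),"disc",pix2w("top",323.5,183.5,.008),"cup",pix2w("top",276,129,.095))
E
```

```text
[[ 0.6156 -0.1904  0.073 ]
 [ 0.6142 -0.2407  0.073 ]
 [ 0.5032 -0.2349  0.073 ]
 [ 0.5048 -0.1844  0.073 ]] [ 0.5594 -0.2126  0.073 ]
len 0.11106949277044675 wid 0.050368854449299005 yaw -3.0463818883353277
bedfront [array([ 0.4992, -0.1756,  0.07  ]), array([ 0.4956, -0.2361,  0.07  ])]
slot front [0.57  0.204 0.07 ] [0.5684 0.1258 0.07  ]
roof front [0.62  0.204 0.09 ] [0.6188 0.1232 0.09  ] roof back [0.673  0.2024 0.09  ] [0.6701 0.1222 0.09  ]
detector top [0.6477 0.1644 0.118 ]
base front [0.5519 0.2119 0.    ] [0.5499 0.1213 0.    ] back r [0.6892 0.1193 0.    ]
jar [ 0.5806 -0.0123  0.06  ] disc [ 0.6829 -0.0409  0.008 ] cup [0.8175 0.0963 0.095 ]
```

Call:
play_rows(plan=[[[0.667,0.66,-0.12,0,0,-0.0074,-1],[0.667,0.66,-0.12,0,0,-0.0074,-1],[0.667,0.66,-0.12,0,0,-0.0074,-1],[0.667,0.66,-0.12,0,0,-0.0074,-1],[0.667,0.66,-0.12,0,0,-0.0074,-1],[0.667,0.66,-0.12,0,0,-0.0074,-1],[0.667,0.66,-0.12,0,0,-0.0074,-1],[0.667,0.66,-0.12,0,0,-0.0074,-1],[0.667,0.66,-0.12,0,0,-0.0074,-1],[0.667,0.66,-0.12,0,0,-0.0074,-1],[0.667,0.66,-0.12,0,0,-0.0074,-1],[0,0,0,0,0,-0.0074,-1]]])

```text
time_s: 1.3
position: [0.5101, -0.2412, 0.1555]
tcp_rot: [[0.999, -0.047, -0.0], [-0.047, -0.999, 0.002], [-0.0, -0.002, -1.0]]
force: [-0.2, -0.5, -1.2]
opening: 0.036
```

Call:
play_rows(plan=[[[0,0,0,0,0,0,-1],[0,0,0,0,0,0,-1],[0,0,0,0,0,0,-1]]])

```text
time_s: 1.6
position: [0.5065, -0.2472, 0.1566]
tcp_rot: [[0.999, -0.054, -0.0], [-0.054, -0.999, -0.0], [-0.0, 0.0, -1.0]]
force: [-0.6, -0.8, 0.1]
opening: 0.007
```

```bash
python3 - <<'E'
from h import *
s=read_state(); im=capture("wrist")[:,:,::-1]; cv2.imwrite("pics/w1.png",im)
print(s["time_s"],s["position"],s["tcp_rot"],s["force"],s["opening"])
import pickle; pickle.dump({k:s[k] for k in("position","tcp_rot")},open("w1.pkl","wb"))
E
```

```text
1.6 [ 0.5065 -0.2472  0.1566] [[ 0.9985 -0.054  -0.0003]
 [-0.054  -0.9985 -0.0001]
 [-0.0003  0.0001 -1.    ]] [-0.6275 -0.7583  0.0596] 0.006959075560125944
```

View pics/w1.png

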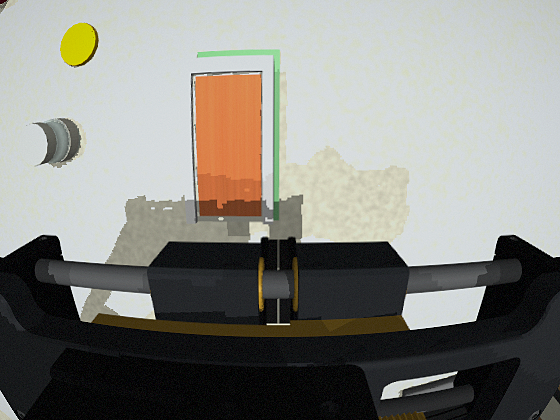

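The wrist view shows the plate (orange) with its corners near (195,73), (262,73), (265,216) and (196,216). The closed fingers are at (278,280). The edges are sharp, so I'll fit the outline in world coordinates.

```bash
cat >> h.py <<'E'
def platefit(im,s,z=.073):
    hsv=cv2.cvtColor(im,cv2.COLOR_BGR2HSV)
    m=cv2.inRange(hsv,(3,110,50),(16,255,255))
    n,l,st,_=cv2.connectedComponentsWithStats(m); k=1+np.argmax(st[1:,4])
    c=max(cv2.findContours((l==k).astype(np.uint8),0,cv2.CHAIN_APPROX_NONE)[0],key=len)[:,0]
    w=np.array([wpix2w(s,u,v,z)[:2] for u,v in c]).astype(np.float32)
    r=cv2.minAreaRect(w*1000); return r,cv2.boxPoints(r),st[k]
E
python3 - <<'E'
from h import *
import pickle
s=pickle.load(open("w1.pkl","rb")); im=cv2.imread("pics/w1.png")
print(platefit(im,s))
q=lambda u,v,z:print(u,v,wpix2w(s,u,v,z))
q(195,221,.076);q(198,66,.076);q(274,219,.076)
cv2.imwrite("pics/c2.png",crop(im,180,40,120,190,3))
E
```

```text
(((559.836669921875, -211.2676239013672), (50.215721130371094, 109.65753173828125), 87.01897430419922), array([[ 503.7764, -233.4901],
       [ 613.2855, -239.1929],
       [ 615.897 , -189.0451],
       [ 506.3878, -183.3424]], dtype=float32), array([ 195,   74,   67,  142, 8989], dtype=int32))
195 221 [ 0.5024 -0.1798  0.076 ]
198 66 [ 0.6232 -0.1931  0.076 ]
274 219 [ 0.5009 -0.2434  0.076 ]
```

View pics/c2.png

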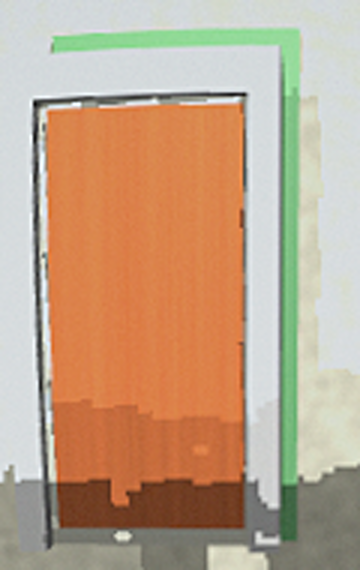

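Call:
play_rows(plan=[[[0.42,0.236,0,0,0,0,-1],[0.42,0.236,-0.2,0,0,0,-1],[0.43,0.236,-0.3,0,0,0,-1],[0,0,-0.4,0,0,0,-1],[0,0,-0.3,0,0,0,-1],[0,0,-0.2,0,0,0,-1],[0,0,0,0,0,0,-1],[0,0,0,0,0,0,-1],[0,0,0,0,0,0,-1]]])

```text
time_s: 2.55
position: [0.5714, -0.2114, 0.0875]
tcp_rot: [[0.999, -0.053, 0.002], [-0.053, -0.999, -0.001], [0.002, 0.001, -1.0]]
force: [0.1, -0.4, -0.3]
opening: 0.004
```

Call:
play_rows(plan=[[[0,0,-0.1,0,0,0,-1],[0,0,-0.08,0,0,0,-1],[0,0,-0.04,0,0,0,-1],[0,0,-0.02,0,0,0,-1],[0,0,0,0,0,0,-1],[0,0,0,0,0,0,-1],[0,0,0,0,0,0,-1]]])

```text
time_s: 3.25
position: [0.571, -0.2106, 0.0747]
tcp_rot: [[0.999, -0.052, 0.0], [-0.052, -0.999, -0.0], [0.0, 0.0, -1.0]]
force: [0.6, 0.4, 0.1]
opening: 0.005
```

Call:
play_rows(plan=[[[0,0,-0.01,0,0,0,-1],[0,0,-0.01,0,0,0,-1],[0,0,0,0,0,0,-1],[0,0,0,0,0,0,-1]]])

```text
time_s: 3.65
position: [0.5709, -0.2106, 0.0735]
tcp_rot: [[0.999, -0.052, -0.0], [-0.052, -0.999, 0.0], [-0.0, -0.0, -1.0]]
force: [0.5, -0.9, -0.4]
opening: 0.005
```

Call:
play_rows(plan=[[[0,0,-0.006,0,0,0,-1],[0,0,0,0,0,0,-1],[0,0,0,0,0,0,-1]]])

```text
time_s: 3.95
position: [0.571, -0.2106, 0.0735]
tcp_rot: [[0.999, -0.052, 0.0], [-0.052, -0.999, -0.0], [0.0, 0.0, -1.0]]
force: [0.2, 0.1, 2.4]
opening: 0.002
```

Call:
play_rows(plan=[[[0,0,-0.006,0,0,0,-1],[0,0,0,0,0,0,-1],[0,0,0,0,0,0,-1]]])

```text
time_s: 4.25
position: [0.571, -0.2106, 0.0733]
tcp_rot: [[0.999, -0.052, 0.0], [-0.052, -0.999, -0.0], [0.0, 0.0, -1.0]]
force: [-0.3, 1.4, 5.5]
opening: 0.0
```

Call:
play_rows(plan=[[[-0.03,0.0016,0,0,0,0,-1],[-0.04,0.002,0,0,0,0,-1],[-0.04,0.002,0,0,0,0,-1],[-0.04,0.002,0,0,0,0,-1],[0,0,0,0,0,0,-1]]])

```text
time_s: 4.75
position: [0.5635, -0.2105, 0.0733]
tcp_rot: [[0.999, -0.052, 0.001], [-0.052, -0.999, -0.001], [0.001, 0.001, -1.0]]
force: [1.1, -1.1, 5.8]
opening: 0.002
```

Call:
play_rows(plan=[[[-0.04,0.0024,0,0,0,0,-1],[-0.04,0.0024,0,0,0,0,-1],[-0.04,0.0024,0,0,0,0,-1],[-0.04,0.0024,0,0,0,0,-1],[-0.04,0.0024,0,0,0,0,-1],[-0.04,0.0024,0,0,0,0,-1],[-0.04,0.0024,0,0,0,0,-1],[-0.04,0.0024,0,0,0,0,-1],[0,0,0,0,0,0,-1]]])

```text
time_s: 5.65
position: [0.5475, -0.2096, 0.0733]
tcp_rot: [[0.999, -0.052, 0.001], [-0.052, -0.999, -0.001], [0.001, 0.001, -1.0]]
force: [0.2, 0.0, 6.2]
opening: 0.003
```

```bash
python3 - <<'E'
from h import *
s=read_state(); im=np.ascontiguousarray(capture("wrist")[:,:,::-1]); cv2.imwrite("pics/w2.png",im)
print(s["position"],s["force"]); print(platefit(im,s))
im=np.ascontiguousarray(capture("top")[:,:,::-1]);cv2.imwrite("pics/t2.png",im)
E
```

```text
[ 0.5475 -0.2096  0.0733] [0.1909 0.0151 6.2179]
(((564.6316528320312, -212.3748016357422), (50.07685470581055, 53.287418365478516), 86.6961669921875), array([[ 536.5892, -235.8361],
       [ 589.7881, -238.9071],
       [ 592.6741, -188.9135],
       [ 539.4752, -185.8425]], dtype=float32), array([ 234,  174,   98,   96, 6459], dtype=int32))
```

The plate has followed the fingers 23.4 mm (the TCP moved 23.5 mm), so it isn't slipping. It needs 18 mm more.

Call:
play_rows(plan=[[[-0.04,0.002,0,0,0,0,-1],[-0.04,0.002,0,0,0,0,-1],[-0.04,0.002,0,0,0,0,-1],[-0.04,0.002,0,0,0,0,-1],[-0.04,0.002,0,0,0,0,-1],[-0.04,0.002,0,0,0,0,-1],[-0.04,0.002,0,0,0,0,-1],[-0.04,0.002,0,0,0,0,-1],[-0.04,0.002,0,0,0,0,-1],[0,0,0,0,0,0,-1],[0,0,0,0,0,0,-1]]])

```text
time_s: 6.85
position: [0.5295, -0.2086, 0.0732]
tcp_rot: [[0.999, -0.052, 0.001], [-0.052, -0.999, -0.001], [0.001, 0.001, -1.0]]
force: [0.5, 0.3, 5.6]
opening: 0.004
```

```bash
python3 - <<'E'
from h import *
s=read_state(); im=np.ascontiguousarray(capture("wrist")[:,:,::-1])
print(s["position"],s["force"]); print(platefit(im,s))
E
```

```text
[ 0.5295 -0.2086  0.0732] [0.4678 0.2593 5.6415]
(((546.6312255859375, -211.48667907714844), (50.12410354614258, 53.23577880859375), 86.87592315673828), array([[ 518.6871, -235.0609],
       [ 571.8437, -237.9621],
       [ 574.5754, -187.9125],
       [ 521.4188, -185.0112]], dtype=float32), array([ 234,  174,   98,   96, 6454], dtype=int32))
```

Call:
play_rows(plan=[[[0,0,-0.0,0,0,0,-1],[0,0,0.1,0,0,0,-1],[0,0,0.4,0,0,0,0],[0,0,0.6,0,0,0,1],[-0.4,0,0.5,0,0,0,1],[-0.6,0,0,0,0,0,1],[-0.4,0,0,0,0,0,1],[0,0,0,0,0,0,1],[0,0,0,0,0,0,1],[0,0,0,0,0,0,1],[0,0,0,0,0,0,1]]])

```text
time_s: 8.0
position: [0.4603, -0.2085, 0.1527]
tcp_rot: [[0.999, -0.052, 0.0], [-0.052, -0.999, -0.0], [0.0, 0.0, -1.0]]
force: [0.2, -0.3, 0.7]
opening: 0.739
```

```bash
python3 - <<'E'
from h import *
s=read_state(); im=np.ascontiguousarray(capture("wrist")[:,:,::-1])
print(s["position"],s["force"],s["opening"]); print(platefit(im,s))
cv2.imwrite("pics/w3.png",im)
E
```

```text
[ 0.4603 -0.2085  0.1527] [ 0.194  -0.3174  0.668 ] 0.7392627054526699
(((517.929443359375, -209.52072143554688), (50.5013313293457, 109.76181030273438), 86.41313934326172), array([[ 461.5763, -231.2885],
       [ 571.1231, -238.1554],
       [ 574.2826, -187.753 ],
       [ 464.7358, -180.8861]], dtype=float32), array([ 242,   65,   69,  145, 9661], dtype=int32))
```

View pics/w3.png

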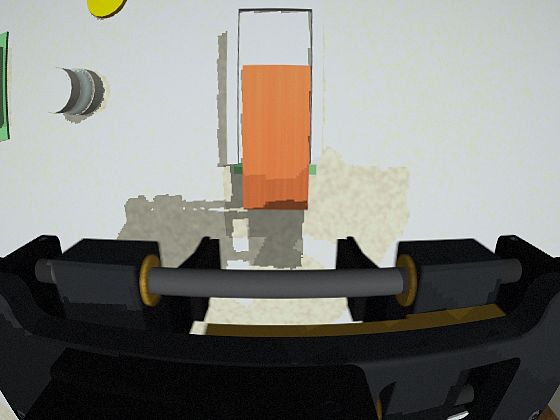

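The plate overhangs the bed front (plate rows 65–209, bed front at about row 163), lies straight, and both open fingers are clear of it on either side. I'll go down beside the overhang, about 14 mm from the end.

Call:
play_rows(plan=[[[0.17,0.018,-0.1,0,0,-0.0015,1],[0.17,0.018,-0.3,0,0,0,1],[0,0,-0.4,0,0,0,1],[0,0,-0.4,0,0,0,1],[0,0,-0.3,0,0,0,1],[0,0,-0.25,0,0,0,1],[0,0,-0.15,0,0,0,1],[0,0,0,0,0,0,1],[0,0,0,0,0,0,1],[0,0,0,0,0,0,1]]])

```text
time_s: 9.05
position: [0.4769, -0.2069, 0.0586]
tcp_rot: [[0.998, -0.057, 0.001], [-0.057, -0.998, -0.001], [0.001, 0.001, -1.0]]
force: [-0.4, -0.2, 0.2]
opening: 1.002
```

```bash
python3 - <<'E'
from h import *
s=read_state(); im=np.ascontiguousarray(capture("wrist")[:,:,::-1])
print(s["position"],s["force"],s["opening"]); print(platefit(im,s))
cv2.imwrite("pics/w4.png",im)
E
```

```text
[ 0.4769 -0.2069  0.0586] [-0.3654 -0.1947  0.1892] 1.0016314612289432
(((523.6630859375, -209.99070739746094), (50.3741455078125, 98.26953887939453), 86.64327239990234), array([[ 473.1378, -232.2576],
       [ 571.2388, -238.0115],
       [ 574.1884, -187.7238],
       [ 476.0874, -181.9699]], dtype=float32), array([  225,    67,   111,   203, 21645], dtype=int32))
```

View pics/w4.png

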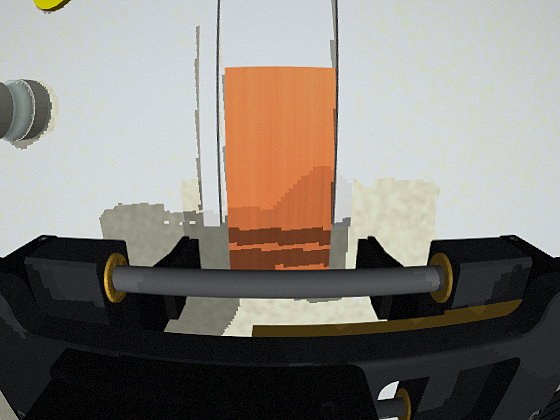

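Call:
play_rows(plan=[[[0,0,-0.04,0,0,0,0.6],[0,0,0,0,0,0,0.35],[0,0,0,0,0,0,0.25],[0,0,0,0,0,0,0.2],[0,0,0,0,0,0,0.15],[0,0,0,0,0,0,0.1],[0,0,0,0,0,0,0],[0,0,0,0,0,0,-1],[0,0,0,0,0,0,-1],[0,0,0,0,0,0,-1],[0,0,0,0,0,0,-1],[0,0,0,0,0,0,-1]]])

```text
time_s: 10.3
position: [0.4764, -0.2065, 0.0559]
tcp_rot: [[0.998, -0.057, -0.0], [-0.057, -0.998, 0.0], [-0.0, -0.0, -1.0]]
force: [-0.8, -0.5, 1.1]
opening: 0.562
```

Call:
play_rows(plan=[[[0,0,0.02,0,0,0,-1],[0,0,0.05,0,0,0,-1],[0,0,0.1,0,0,0,-1],[0,0,0.2,0,0,0,-1],[0,0,0.2,0,0,0,-1],[0,0,0.2,0,0,0,-1],[0,0,0.15,0,0,0,-1],[0,0,0,0,0,0,-1],[0,0,0,0,0,0,-1],[0,0,0,0,0,0,-1]]])

```text
time_s: 11.3
position: [0.4761, -0.2063, 0.1017]
tcp_rot: [[0.998, -0.057, -0.001], [-0.057, -0.998, 0.0], [-0.001, -0.0, -1.0]]
force: [0.7, -0.2, -1.9]
opening: 0.566
```

```bash
python3 - <<'E'
from h import *
s=read_state(); im=np.ascontiguousarray(capture("wrist")[:,:,::-1])
print(s["position"],s["force"],s["moment"],s["opening"])
for z in(.115,.119,.123): print(platefit(im,s,z)[:2])
cv2.imwrite("pics/w5.png",im); cv2.imwrite("pics/s5.png",capture("scene")[:,:,::-1])
E
```

```text
[ 0.4761 -0.2063  0.1017] [ 0.6876 -0.177  -1.9459] [ 0.0551  0.0668 -0.0077] 0.5655337414970169
(((522.92236328125, -209.2837371826172), (51.5755729675293, 100.09419250488281), 86.11016082763672), array([[ 471.2412, -231.617 ],
       [ 571.1048, -238.4072],
       [ 574.6035, -186.9505],
       [ 474.7399, -180.1602]], dtype=float32))
(((523.5972290039062, -209.30918884277344), (50.19317626953125, 97.41141510009766), 86.11006164550781), array([[ 473.3012, -231.0438],
       [ 570.4882, -237.6522],
       [ 573.8933, -187.5746],
       [ 476.7063, -180.9662]], dtype=float32))
(((524.272216796875, -209.33456420898438), (48.81080627441406, 94.7286148071289), 86.11003112792969), array([[ 475.3614, -230.4705],
       [ 569.8717, -236.897 ],
       [ 573.1831, -188.1986],
       [ 478.6727, -181.7722]], dtype=float32))
```

View pics/w5.png

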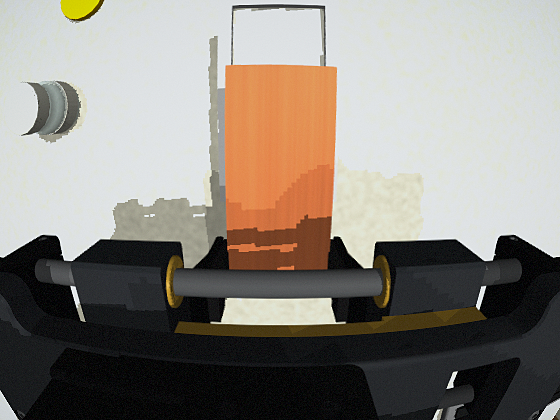

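The plate is held level: its outline (x 225–336, far end at row 67) is the same relative to the gripper as before the lift. Now I'll carry it over to the slot, held high.

Call:
play_rows(plan=[[[-0.04,0.4,0.2,0,0,0.0011,-1],[-0.04,0.6,0.2,0,0,0.0011,-1],[-0.04,0.7,0.2,0,0,0.0011,-1],[-0.04,0.7,0.2,0,0,0.0011,-1],[-0.04,0.7,0.2,0,0,0.0011,-1],[-0.04,0.7,0.2,0,0,0.0011,-1],[-0.04,0.7,0.2,0,0,0.0011,-1],[-0.04,0.7,0.2,0,0,0.0011,-1],[-0.04,0.7,0.2,0,0,0.0011,-1],[-0.04,0.7,0.1,0,0,0.0011,-1],[-0.04,0.5,0.1,0,0,0.0011,-1],[-0.04,0.34,0,0,0,0.0011,-1]]])

```text
time_s: 12.6
position: [0.4522, 0.1674, 0.2023]
tcp_rot: [[1.0, -0.013, 0.001], [-0.013, -1.0, 0.0], [0.001, -0.0, -1.0]]
force: [1.2, -0.0, -1.6]
opening: 0.561
```

Call:
play_rows(plan=[[[0,0,0,0,0,0,-1],[0,0,0,0,0,0,-1],[0,0,0,0,0,0,-1],[0,0,0,0,0,0,-1]]])

```text
time_s: 13.0
position: [0.4525, 0.1646, 0.2017]
tcp_rot: [[1.0, -0.017, -0.001], [-0.017, -1.0, -0.0], [-0.001, 0.0, -1.0]]
force: [0.3, 0.3, -1.6]
opening: 0.563
```

```bash
python3 - <<'E'
from h import *
import pickle
s=read_state(); im=np.ascontiguousarray(capture("wrist")[:,:,::-1])
print(s["position"],s["tcp_rot"],s["force"],s["opening"]); print(platefit(im,s,s["position"][2]+.017)[:2])
cv2.imwrite("pics/w6.png",im); pickle.dump({k:s[k] for k in("position","tcp_rot")},open("w6.pkl","wb"))
cv2.imwrite("pics/c6.png",crop(im,170,0,220,160,3.5))
E
```

```text
[0.4525 0.1646 0.2017] [[ 0.9999 -0.0168 -0.0006]
 [-0.0168 -0.9999 -0.0003]
 [-0.0006  0.0003 -1.    ]] [ 0.2836  0.3325 -1.6386] 0.5628115643792794
(((500.08819580078125, 163.58538818359375), (50.3399658203125, 97.6368637084961), 88.5015640258789), array([[450.6283, 139.7006],
       [548.2318, 137.1474],
       [549.5481, 187.4702],
       [451.9446, 190.0233]], dtype=float32))
```

View pics/c6.png

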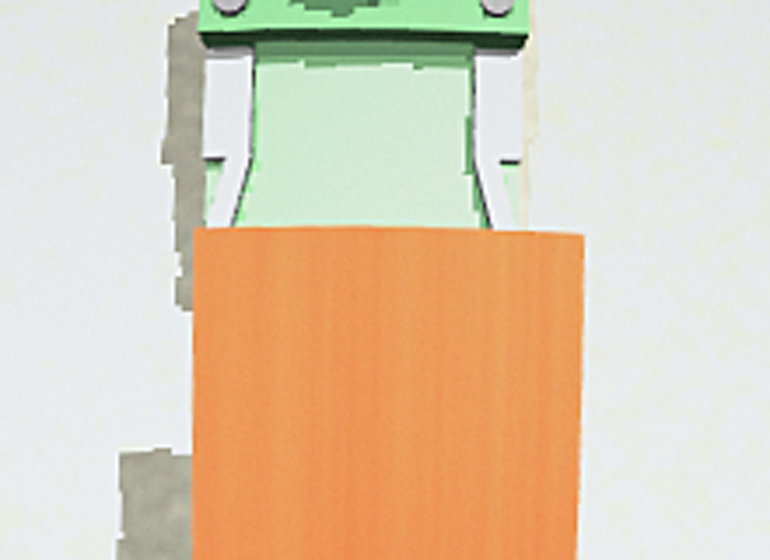

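The crop shows the green slot ahead of the held plate. The roof's front edge runs (198,33)–(528,35). The inner edges of the rails run (254,60)–(251,155) and (473,60)–(475,150), flaring below that.

```bash
python3 - <<'E'
from h import *
import pickle
s=pickle.load(open("w6.pkl","rb"))
C=lambda x,y,z:wpix2w(s,170+(x-1.25)/3.5,(y-1.25)/3.5,z)
a=C(198,33,.09);b=C(528,35,.09);print("roof",a,b,np.linalg.norm(a-b),np.degrees(np.arctan2(-(a-b)[0],(a-b)[1])),(a+b)/2)
l=[C(254,60,.076),C(251,155,.076)];r=[C(473,60,.076),C(475,150,.076)]
print(l,r)
for q in(l,r): d=q[0]-q[1]; print(np.degrees(np.arctan2(d[1],d[0])))
E
```

```text
roof [0.6224 0.2059 0.09  ] [0.6201 0.1262 0.09  ] 0.07974604455849024 -1.6970765085892527 [0.6212 0.1661 0.09  ]
[array([0.6187, 0.1937, 0.076 ]), array([0.5927, 0.1947, 0.076 ])] [array([0.6175, 0.1385, 0.076 ]), array([0.5928, 0.1386, 0.076 ])]
-2.084492305307246
-0.20762697106850275
```

Call:
play_rows(plan=[[[0,0.05,-0.3,0,0,0,-1],[0,0.054,-0.5,0,0,0,-1],[0,0,-0.5,0,0,0,-1],[0,0,-0.5,0,0,0,-1],[0,0,-0.5,0,0,0,-1],[0,0,-0.36,0,0,0,-1],[0,0,-0.2,0,0,0,-1],[0,0,0,0,0,0,-1],[0,0,0,0,0,0,-1],[0,0,0,0,0,0,-1],[0,0,0,0,0,0,-1]]])

```text
time_s: 14.15
position: [0.4531, 0.1708, 0.0599]
tcp_rot: [[1.0, -0.015, 0.002], [-0.015, -1.0, 0.0], [0.002, -0.0, -1.0]]
force: [-0.6, 0.7, -0.3]
opening: 0.562
```

```bash
python3 - <<'E'
from h import *
import pickle
s=read_state(); im=np.ascontiguousarray(capture("wrist")[:,:,::-1])
print(s["position"],s["force"],s["opening"]); print(platefit(im,s,s["position"][2]+.017)[:2])
pickle.dump({k:s[k] for k in("position","tcp_rot")},open("w7.pkl","wb"))
w=crop(im,170,0,220,130,3.5)
t=np.ascontiguousarray(capture("scene")[:,:,::-1]); cv2.imwrite("pics/s7.png",t)
cv2.imwrite("pics/c7.png",w)
E
```

```text
[0.4531 0.1708 0.0599] [-0.6481  0.7056 -0.3264] 0.5620422793839459
(((500.82623291015625, 169.9370880126953), (50.32551574707031, 97.80144500732422), 88.73955535888672), array([[451.3839, 145.8561],
       [549.1616, 143.7048],
       [550.2686, 194.0181],
       [452.4908, 196.1694]], dtype=float32))
```

View pics/c7.png

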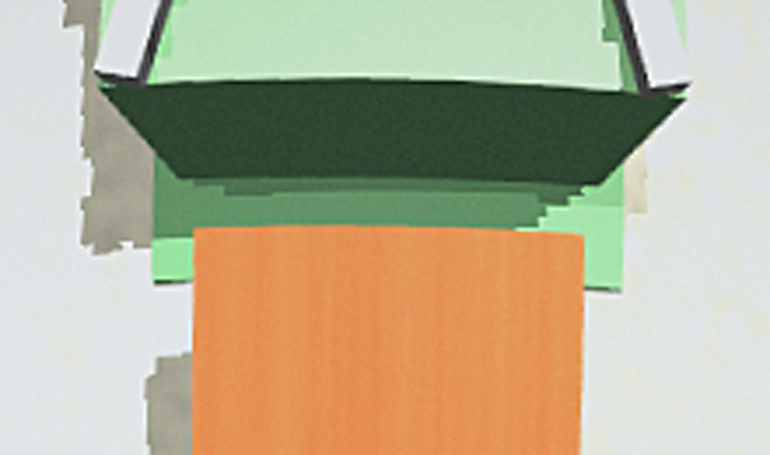

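The low view shows the slot's front floor edge from (105,87) to (687,96). The inner rail tips are at (150,78) and (640,92), and the plate's leading edge runs (194,229)–(584,236).

```bash
python3 - <<'E'
from h import *
import pickle
s=pickle.load(open("w7.pkl","rb"))
C=lambda x,y,z:wpix2w(s,170+(x-1.25)/3.5,(y-1.25)/3.5,z)
for q in [(105,87,.07),(687,96,.07),(144,82,.07),(646,93,.07),(194,229,.0755),(584,236,.0755),(97,71,.076),(690,84,.076)]: print(q,C(*q))
print(read_state()["position"])
E
```

```text
(105, 87, 0.07) [0.5727 0.2064 0.07  ]
(687, 96, 0.07) [0.5706 0.1274 0.07  ]
(144, 82, 0.07) [0.5729 0.201  0.07  ]
(646, 93, 0.07) [0.5706 0.1332 0.07  ]
(194, 229, 0.0755) [0.5504 0.1933 0.0755]
(584, 236, 0.0755) [0.5488 0.1433 0.0755]
(97, 71, 0.076) [0.5733 0.2061 0.076 ]
(690, 84, 0.076) [0.5706 0.1286 0.076 ]
[0.4529 0.1708 0.0596]
```

Call:
play_rows(plan=[[[0,-0.016,-0.03,0,0,0,-1],[0.1,-0.0023,0,0,0,0,-1],[0.15,-0.0034,0,0,0,0,-1],[0.15,-0.0034,0,0,0,0,-1],[0.15,-0.0034,0,0,0,0,-1],[0.15,-0.0034,0,0,0,0,-1],[0.15,-0.0034,0,0,0,0,-1],[0.15,-0.0034,0,0,0,0,-1],[0,0,0,0,0,0,-1],[0,0,0,0,0,0,-1]]])

```text
time_s: 15.25
position: [0.5023, 0.1687, 0.0574]
tcp_rot: [[1.0, -0.016, -0.001], [-0.016, -1.0, -0.0], [-0.001, 0.0, -1.0]]
force: [-0.8, -0.4, -1.4]
opening: 0.558
```

Call:
play_rows(plan=[[[0.1,-0.0023,0,0,0,0,-1],[0.14,-0.0032,0,0,0,0,-1],[0.14,-0.0032,0,0,0,0,-1],[0.14,-0.0032,0,0,0,0,-1],[0.14,-0.0032,0,0,0,0,-1],[0.1,-0.0023,0,0,0,0,-1],[0.1,-0.0023,0,0,0,0,-1],[0.06,0,0,0,0,0,-1],[0,0,0,0,0,0,-1],[0,0,0,0,0,0,-1],[0,0,0,0,0,0,-1]]])

```text
time_s: 16.35
position: [0.5479, 0.1678, 0.0574]
tcp_rot: [[1.0, -0.015, -0.001], [-0.015, -1.0, -0.0], [-0.001, 0.0, -1.0]]
force: [0.5, 0.3, -1.7]
opening: 0.56
```

```bash
python3 - <<'E'
from h import *
s=read_state(); im=np.ascontiguousarray(capture("wrist")[:,:,::-1])
print(s["position"],s["force"],s["opening"]); print(platefit(im,s,s["position"][2]+.017)[:2])
cv2.imwrite("pics/c8.png",crop(im,120,60,320,220,2.5))
E
```

```text
[0.5479 0.1678 0.0574] [ 0.4841  0.3277 -1.7036] 0.5595258638761629
(((584.1240234375, 167.0438995361328), (50.33126449584961, 74.84474182128906), 88.44219207763672), array([[546.0313, 142.9049],
       [620.8484, 140.8702],
       [622.2167, 191.1829],
       [547.3996, 193.2176]], dtype=float32))
```

View pics/c8.png

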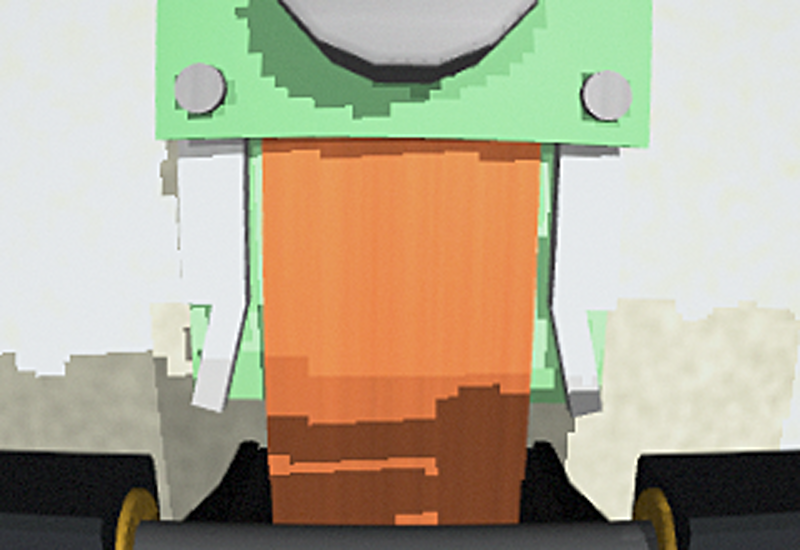

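The plate sits centred in the channel, with gaps of about 15 and 17 px on either side at both ends, and its leading end is under the roof. About 7 mm remain, which I'll take in small steps while watching the force.

Call:
play_rows(plan=[[[0.03,0,-0.01,0,0,0,-1],[0.03,-0.002,-0.01,0,0,0,-1],[0.03,0,0,0,0,0,-1],[0,0,0,0,0,0,-1],[0,0,0,0,0,0,-1]]])

```text
time_s: 16.9
position: [0.5531, 0.1677, 0.0565]
tcp_rot: [[1.0, -0.015, 0.0], [-0.015, -1.0, 0.0], [0.0, -0.0, -1.0]]
force: [-0.4, -0.1, -0.8]
opening: 0.567
```

Call:
play_rows(plan=[[[0.015,0,0,0,0,0,-1],[0.015,0,0,0,0,0,-1],[0,0,0,0,0,0,-1],[0,0,0,0,0,0,-1]]])

```text
time_s: 17.3
position: [0.5545, 0.1677, 0.0565]
tcp_rot: [[1.0, -0.015, 0.0], [-0.015, -1.0, 0.0], [0.0, -0.0, -1.0]]
force: [-0.5, -0.0, -1.2]
opening: 0.56
```

Call:
play_rows(plan=[[[0.012,0,0,0,0,0,-1],[0,0,0,0,0,0,-1],[0,0,0,0,0,0,-1]]])

```text
time_s: 17.6
position: [0.5548, 0.1677, 0.0564]
tcp_rot: [[1.0, -0.015, -0.0], [-0.015, -1.0, -0.0], [-0.0, 0.0, -1.0]]
force: [-0.6, -0.3, -0.3]
opening: 0.56
```

Call:
play_rows(plan=[[[0.01,0,0,0,0,0,-1],[0,0,0,0,0,0,-1],[0,0,0,0,0,0,-1]]])

```text
time_s: 17.9
position: [0.5549, 0.1677, 0.0563]
tcp_rot: [[1.0, -0.015, -0.001], [-0.015, -1.0, -0.0], [-0.001, 0.0, -1.0]]
force: [-2.0, 0.2, -1.2]
opening: 0.561
```

Contact with the stop is at the expected place: x has stopped increasing and the force is −2 N. Next I'll lower the plate onto the floor.

Call:
play_rows(plan=[[[0,0,-0.007,0,0,0,-1],[0,0,0,0,0,0,-1],[0,0,0,0,0,0,-1]]])

```text
time_s: 18.2
position: [0.5549, 0.1677, 0.056]
tcp_rot: [[1.0, -0.015, -0.001], [-0.015, -1.0, -0.0], [-0.001, 0.0, -1.0]]
force: [-2.8, 0.5, -0.9]
opening: 0.56
```

Call:
play_rows(plan=[[[0.004,0,-0.005,0,0,0,-1],[0,0,0,0,0,0,-1],[0,0,0,0,0,0,-1]]])

```text
time_s: 18.5
position: [0.5549, 0.1677, 0.0559]
tcp_rot: [[1.0, -0.015, -0.002], [-0.015, -1.0, -0.0], [-0.002, 0.0, -1.0]]
force: [-5.0, 0.3, 2.6]
opening: 0.561
```

The plate is on the floor (+2.6 N) and against the stop (5 N). I'll release it gently.

Call:
play_rows(plan=[[[0,0,0,0,0,0,0.15],[0,0,0,0,0,0,0.2],[0,0,0,0,0,0,0.3],[0,0,0,0,0,0,0.5],[0,0,0,0,0,0,0.7],[0,0,0,0,0,0,0.7],[0,0,0,0,0,0,0.7],[0,0,0,0,0,0,0.7]]])

```text
time_s: 19.3
position: [0.5558, 0.1676, 0.0559]
tcp_rot: [[1.0, -0.015, 0.0], [-0.015, -1.0, 0.0], [0.0, -0.0, -1.0]]
force: [-0.5, 0.7, -0.0]
opening: 0.841
```

```bash
python3 - <<'E'
from h import *
s=read_state(); im=np.ascontiguousarray(capture("wrist")[:,:,::-1])
print(s["position"],s["force"],s["opening"]); print(platefit(im,s)[:2])
E
```

```text
[0.5558 0.1676 0.0559] [-0.5461  0.7397 -0.0091] 0.8405664641575068
(((587.5277099609375, 167.090087890625), (50.08182907104492, 66.04399871826172), 88.21807861328125), array([[553.743 , 143.0881],
       [619.7551, 141.0345],
       [621.3124, 191.0921],
       [555.3004, 193.1457]], dtype=float32))
```

Call:
play_rows(plan=[[[0,0,0.1,0,0,0,0.7],[0,0,0.3,0,0,0,0.7],[0,0,0.5,0,0,0,0.7],[-0.3,0,0.5,0,0,0,0.7],[-0.6,0,0.4,0,0,0,0.7],[-0.3,0,0,0,0,0,0.7],[0,0,0,0,0,0,0.7],[0,0,0,0,0,0,0.7],[0,0,0,0,0,0,0.7],[0,0,0,0,0,0,0.7]]])

```text
time_s: 20.35
position: [0.4967, 0.1676, 0.1455]
tcp_rot: [[1.0, -0.016, 0.0], [-0.016, -1.0, 0.0], [0.0, -0.0, -1.0]]
force: [0.1, 0.6, 0.2]
opening: 0.849
```

```bash
python3 - <<'E'
from h import *
s=read_state(); im=np.ascontiguousarray(capture("wrist")[:,:,::-1])
print(s["position"],s["force"],s["opening"]); print(platefit(im,s))
w=crop(im,170,0,220,230,2); t=np.ascontiguousarray(capture("scene")[:,:,::-1]); c=crop(t,220,150,180,230,2)
cv2.imwrite("pics/c9.png",np.hstack([w,c]))
E
```

```text
[0.4967 0.1676 0.1455] [0.1229 0.6037 0.2294] 0.8494343183908138
(((582.5101318359375, 167.34107971191406), (50.02804183959961, 82.03072357177734), 88.40189361572266), array([[540.8131, 143.4807],
       [622.8119, 141.1929],
       [624.2072, 191.2015],
       [542.2084, 193.4892]], dtype=float32), array([ 242,   44,   71,  113, 7765], dtype=int32))
```

View pics/c9.png

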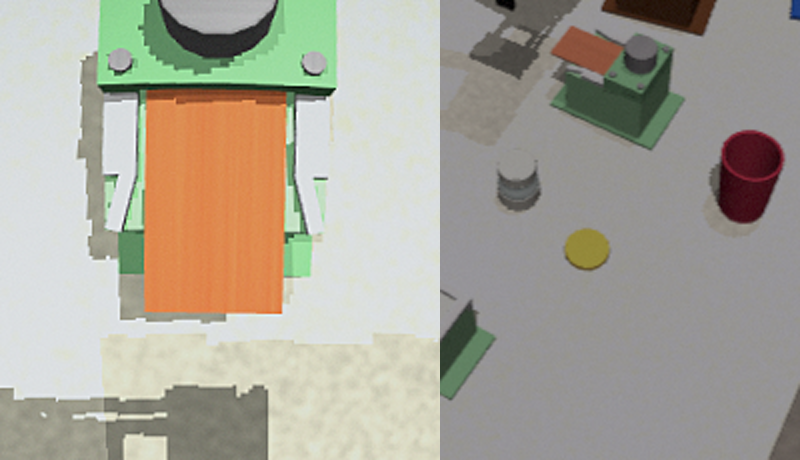

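The plate lies flat and square in the slot. Its outer end is at x = 0.5415 m and the slot front at 0.5717 m, so 30.2 mm stands out where 30 is expected. The gripper is clear, and the jar, disc and cup are in place.

```bash
python3 -c "
from rig import *
print(hand_in())"
```

```text
the job is handed in; nothing more can be done
None
```

I handed the job in at about 20.5 s on the robot's clock. The copper plate rests in the green measuring slot, against the stop, and the gripper has let go and is clear.

- **Slide-out:** I pressed on the plate with about 5.5–6 N and drew it about 41 mm over the bed's front edge, leaving roughly a third overhanging.
- **Grip and carry:** I gripped the overhanging end by its two sides and lifted it level. I then slid it into the slot until contact with the stop. The highest readings there were about 5 N on the stop and 2.6 N on the floor.
- **Last checks:** The plate stands 30.2 mm out of the slot front (30 expected) and is straight in the channel, about -1.6° against -1 to -1.7° measured for the slot. The jar, cup and disc stand where they were by eye; I did not re-measure them.

No check failed. I read forces only at the end of each move, so brief peaks in between, including while gripping, were not seen. The slot's angle measurements scattered by about 1°, which the channel clearance covered.

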